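Sort left-hand and right-hand hinge brackets into their side bins

TASK

Sort the two mirror-image steel hinge brackets: put the left-hand bracket into the bin on the left and the right-hand bracket into the bin on the right. Set each one down on its foot plate, flat on the floor of its bin with the lug standing up.

Things in the scene. Friction and masses are not known exactly. Their poses are not given: they have to be found in the camera images.
- left_bracket: left-hand bracket, steel, 160 g: flat L foot 5 mm thick, leg 90 (along x) by 30, at its +x end a 28 mm wide toe out to y = +45. From above, toe end away from you, the toe points left. Grip the upright lug on mid-leg across its 12 mm thickness (y): 50 mm long (x) up to 31 mm high, 34 mm long above, top 45 mm over the underside. Origin: centre of the leg's underside, below mid-lug; z up
- right_bracket: right-hand bracket, mirror image of the left-hand one: same steel, sizes, mass, lug and origin, but the toe at its +x end goes out to y = -45. Seen from above with the toe end away from you, the toe points right
- left_bin: bin for left-hand brackets, at the robot's left (+y): shallow open grey metal tray fixed on the worktop, 180 (x) by 150 (y) mm outside, rim 45 mm high, walls and floor 4 mm thick (inner floor 4 mm above the worktop, inside 172 by 142 mm). Origin: centre of its underside; z up. Blank card on its -x face; otherwise the same as the other bin
- right_bin: bin for right-hand brackets, at the robot's right (-y): same tray with the same sizes, origin and axes, fixed on the worktop. Between the bins, behind the brackets, the nose of a tall fixed machine reaches forward to about 0.64 m ahead of the robot base (at y = 0): swing round in front of it

How it is judged:
By the outcome, as a careful person would: the job done as asked, in the order asked, and still so for the second after the job is handed in, with the robot touching nothing.
It also fails if it takes over 59 s, if anything falls off the work surface, if the arm or the gripper's body presses on something with over 40 N, if the wrist force passes 120 N, or if a joint passes its speed limit or range.

ROBOT

A 7-joint arm with a two-finger parallel gripper is mounted at the origin on a cart in front of the work surface, level with it; the furniture and walls round the work are solid. World frame = base frame: x ahead of the robot, y to its left, z up, the work surface at z = 0. Lengths are in m, angles in rad, forces in N, time in s.
With the tool pointing down it reaches from about 0.4 to 0.9 m from the base axis. Payload 5.5 kg.
Tool frame: the origin (TCP) lies midway between the tips of the shut fingers; the grasp point (between the pads) lies 19 mm behind it; y points along the fingers, z is the direction in which the jaws open and shut, and the axes are right-handed (so a half turn about y gives the same grasp; the last joint's range is limited). The gripper opens to 92 mm and grips with 3 to 60 N. Pads are 19 mm wide; open, the fingers measure 130 mm over their backs; the gripper's body (75 mm by 190 mm) begins 47 mm behind the grasp point.
Start: joints at [-0.974, 0.501, -0.427, 1.55, 0.221, 1.138, -0.21], TCP at [0.213, 0.614, 0.227] pointing down, gripper open.
Joint ranges: [-2.88, 2.88], [-0.31, 2.03], [-1.54, 1.56], [0.2, 2.42], [-1.41, 4.55], [0.19, 2.02], [-2.57, 2.57]. Speed limits (rad/s): [2.57, 2.57, 3.14, 3.14, 3.14, 3.14, 3.14].

INTERFACE

Orientations are given as [roll, pitch, yaw] about the fixed x, y, z axes, in that order (R = Rz(yaw) Ry(pitch) Rx(roll)).
In Python, from workcell import status, imaging, arm gives the robot as it stands.
- The arm moves only by the tool drive_tool, never from a script. Its argument "series" is a list of rows, each a list of 7 numbers: the shift along the tool's x, y, z in m, then the turn, a rotation vector about the tool's x, y, z in degrees, then the opening, from -1 (shut) to 1 (fully open), so that 0 is half open. A call has 1 to 10 rows; each row is the pose to reach, as a shift and turn from the pose measured when the call began, along the tool's axes at that moment; what a row does not reach only later rows make up. A row lasts 1/12 s, in which the tool goes at most 41.7 mm and 7.16 degrees, less where a joint would pass 70% of its speed; a pose out of reach is approached as far as the arm can. A call with a gripper value outside its range is refused whole. The fingers move at their own pace and stop on an object; "force" is the grip in N (left out, the last holds). Time passes only in rows, so rows that repeat a pose let the fingers close. It gives the time, the measured TCP pose, the force and the opening at its end, in the units of the state.
- status.state(): the state, without advancing time (a new reading comes with each control period).
- imaging.snapshot(name): name is "scene" or "top" or "wrist"; returns (picture, depth): 400x640x3 uint8, blue, green, red; 400x640 float32, m along the optical axis (not along the pixel's ray), 0 where there is no reading.
- imaging.calibration(name): a dict with "fx", "fy", "cx", "cy" (pixels), "origin" and "orientation" of the camera in the world. Camera axes: x right, y down, z forward; pixel columns grow to the right and rows downward; lengths in m; the calibration is good to about 2 mm. A picture is of the moment at which its call begins: read the wrist's pose just before it. calibration takes no time and is no camera call; for the wrist camera it gives the pose at the moment of the call.
- arm.finish_job(): hands the job in, once; it reports no verdict.
Trained networks look in the newest picture that a camera, given by its name, has taken for a name from the list of things; names that differ only in an ending like _2 or _b are one class to them, and where a whole thing is asked for, a point or a joint stands for the part that bears it (a point fixed in the world has none). Each returns a list of dicts, best first, with "p" (0 to 1); they miss things now and then, are a little off and sometimes report something else, mostly with a low value. They report only what shows in the picture. A call takes as long as a camera call.
- imaging.search_frame(camera, name): "bbox" ([left, top, right, bottom] in pixels, round what is visible of it).
- imaging.masks_of(camera, name): "pixels" (400x640 bool, what is visible of it) and "bbox" ([left, top, right, bottom] in pixels, round what is visible of it).
The state is a dict: "t": time; "joints": joint angles; "joint_vel": joint speeds; "joint_efforts": joint torques, N m; "position": TCP position; "eef_rot": TCP orientation; "wrist_force": force on the tool from outside, world axes, zero at the start; "torque": the same for the moment, N m; "grip_width": opening from 0.0 (shut) to 1.0 (fully open).
Only numpy, scipy, OpenCV 4.12 (cv2) and the standard library are available. Lean on these libraries where they do the work, as an engineer would, in place of code of your own. Each camera call takes 0.05 s, during which the arm holds its last target.

## Working session

There is one attempt and no reset: what is moved stays moved. The work goes in short steps, Python scripts to look and compute and a tool call to move; the robot and the scene stay as the last step left them, time stands still between calls to the robot, and variables do not carry over. Pictures are saved under pics/ and viewed, and the job is handed in when it is done.

Besides the shell and the picture viewer there is one more tool, called after "Emit:" as name([rows], argument=value, ...), one row to a line, values as JSON. drive_tool: Moves the arm, as the interface text tells. Its arguments: {"type":"object","properties":{"series":{"type":"array"},"force":{"type":"number"}},"required":["series"]}

```bash
ls; mkdir -p pics
python3 - <<'E'
from workcell import status, imaging, arm
import cv2,numpy as np
s=status.state();print(s)
for n in ["scene","top"]:
    p,d=imaging.snapshot(n);cv2.imwrite(f"pics/{n}0.png",p);np.save(f"pics/{n}0.npy",d);print(n,imaging.calibration(n))
    for o in ["left_bracket","right_bracket","left_bin","right_bin"]:
        print(n,o,[(round(r["p"],2),r["bbox"]) for r in imaging.search_frame(n,o)])
E
```

```text
pics
{'t': 0.0, 'joints': array([-0.97381875,  0.50182676, -0.42680093,  1.55142718,  0.22078818,
        1.13826833, -0.2102905 ]), 'joint_vel': array([ 0.00046959,  0.00187706, -0.00045845,  0.00062926,  0.00092154,
        0.00174235,  0.00117076]), 'joint_efforts': array([ 2.28302715e-04, -5.66588473e+01, -5.81615075e+00, -2.79116714e+01,
       -6.85613696e-02,  3.09703744e-02,  2.10016947e-04]), 'position': array([0.21275851, 0.61347694, 0.22570191]), 'eef_rot': array([-1.57267096e+00,  8.48579328e-05, -3.33714279e-01]), 'wrist_force': array([-0.22412545,  0.63421389, -0.28426841]), 'torque': array([0.00924079, 0.00448519, 0.03089904]), 'grip_width': 0.998411020295223}
scene {'fx': 390.7905319847333, 'fy': 390.7905319847333, 'cx': 315.90873695970197, 'cy': 204.73724986521668, 'origin': array([-0.06938553, -0.7200166 ,  0.79472899]), 'orientation': array([-2.29269396, -0.01177387, -0.6975837 ])}
scene left_bracket [(0.57, [289.3, 166.0, 317.6, 187.1])]
scene right_bracket [(0.86, [331.5, 234.8, 371.1, 261.7])]
scene left_bin [(0.69, [216.8, 134.1, 280.7, 187.6])]
scene right_bin [(0.68, [355.7, 243.3, 453.1, 328.6])]
top {'fx': 388.57579150672603, 'fy': 388.57579150672603, 'cx': 311.48937558401906, 'cy': 191.90215517615223, 'origin': array([ 0.34599989, -0.08786036,  0.9779051 ]), 'orientation': array([-2.97339718,  0.00720652, -1.54907848])}
top left_bracket [(0.88, [236.3, 148.5, 263.3, 193.5])]
top right_bracket [(0.77, [362.0, 190.6, 392.6, 228.8])]
top left_bin [(0.76, [127.5, 157.6, 205.5, 243.4])]
top right_bin [(0.88, [410.8, 167.0, 480.0, 247.3])]
```

Run:
```python
import cv2
p=cv2.imread("pics/top0.png");cv2.imwrite("pics/top0c.png",cv2.resize(p[120:280,100:500],None,fx=2,fy=2,interpolation=cv2.INTER_CUBIC))
cv2.imwrite("pics/top0d.png",cv2.hconcat([cv2.resize(p[140:240,220:270],(400,800)[::1],interpolation=cv2.INTER_CUBIC)[:600],cv2.resize(p[175:250,345:395],(400,600),interpolation=cv2.INTER_CUBIC)]))
```

```text
(no output)
```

View pics/top0.png

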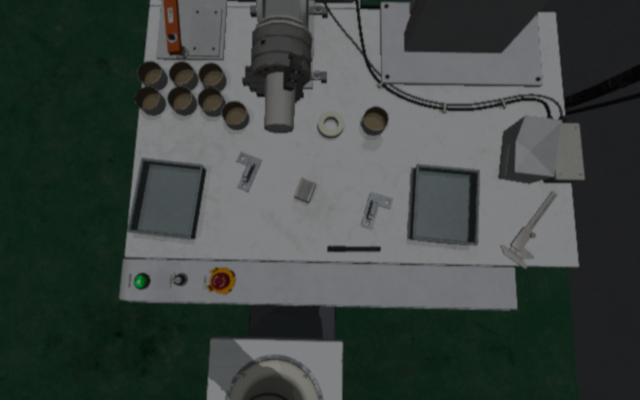

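View pics/scene0.png

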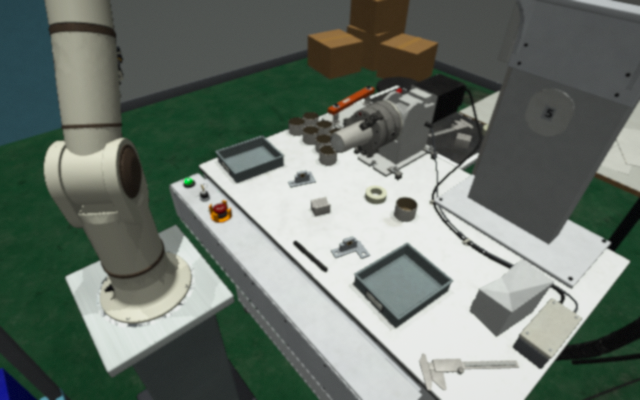

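View pics/top0d.png

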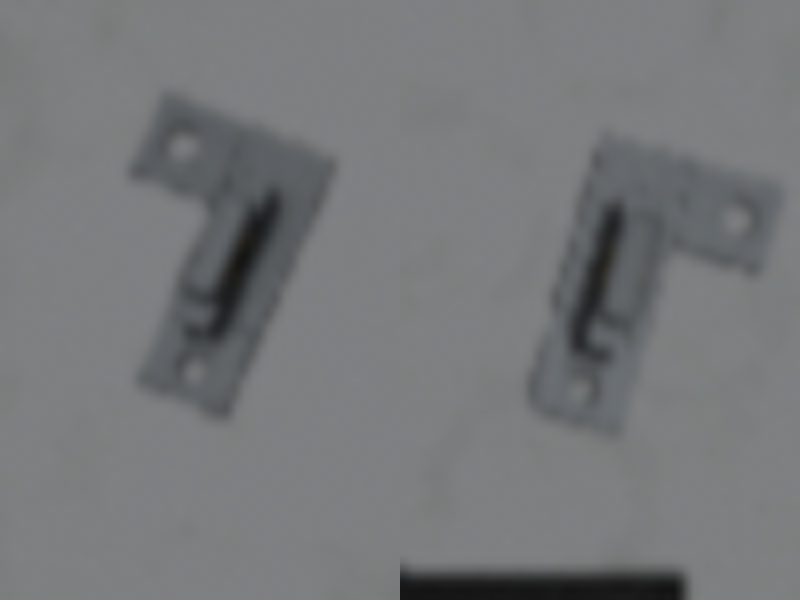

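The top view shows the left bracket at about (249,172), toe up and left, and the right one at (377,210), toe up and right. Next I fit their poses and the bins.

```bash
cat > h.py <<'E'
import numpy as np,cv2
from scipy.spatial.transform import Rotation as R
from scipy.optimize import minimize
from workcell import status, imaging, arm
def cam(n):
    c=imaging.calibration(n);K=np.array([[c["fx"],0,c["cx"]],[0,c["fy"],c["cy"]],[0,0,1]]);return K,R.from_euler('xyz',c["orientation"]).as_matrix(),np.array(c["origin"])
def proj(c,P):
    K,r,o=c;q=(np.asarray(P)-o)@r@K.T;return q[:,:2]/q[:,2:]
def onz(c,uv,z):
    K,r,o=c;uv=np.atleast_2d(uv);d=np.c_[uv,np.ones(len(uv))]@np.linalg.inv(K).T@r.T;return o+d*((z-o[2])/d[:,2])[:,None]
def cloud(c,depth,mask):
    v,u=np.nonzero(mask&(depth>0));K,r,o=c
    return o+((np.c_[u,v,np.ones(len(u))]@np.linalg.inv(K).T)*depth[v,u][:,None])@r.T
def boxes(side):
    b=lambda x0,x1,y0,y1,z0,z1:np.array([[x,y,z] for x in(x0,x1) for y in(y0,y1) for z in(z0,z1)])
    L=[b(-.045,.045,-.015,.015,0,.005),b(.017,.045,-.015,.045,0,.005),b(-.025,.025,-.006,.006,.005,.031),b(-.017,.017,-.006,.006,.031,.045)]
    if side<0:
        for q in L:q[:,1]*=-1
    return L
def render(c,side,x,y,yaw,S=4,off=(0,0),shape=(400,640),z=0):
    im=np.zeros((shape[0]*S,shape[1]*S),np.uint8);A=R.from_euler('z',yaw).as_matrix()
    for q in boxes(side):
        p=(proj(c,q@A.T+[x,y,z])-off+.5)*S
        cv2.fillConvexPoly(im,cv2.convexHull(p.astype(np.float32)).round().astype(np.int32),1)
    return im
def fit(c,mask,side,x0,S=4,z=0):
    v,u=np.nonzero(mask);off=np.array([u.min()-15,v.min()-15]);sh=(v.max()-v.min()+30,u.max()-u.min()+30)
    m=np.zeros(sh,np.uint8);m[v-off[1],u-off[0]]=1;m=cv2.resize(m,None,fx=S,fy=S,interpolation=cv2.INTER_NEAREST)
    def f(q):
        r=render(c,side,q[0]/100,q[1]/100,q[2]/10,S,off,sh,z);return 1-(r&m).sum()/max(1,(r|m).sum())
    best=None
    for dy in (-.3,0,.3):
        q0=np.array([x0[0]*100,x0[1]*100,(x0[2]+dy)*10])
        s=minimize(f,q0,method="Nelder-Mead",options=dict(initial_simplex=[q0,q0+[1,0,0],q0+[0,1,0],q0+[0,0,2]],xatol=.005,fatol=1e-4))
        if best is None or s.fun<best.fun:best=s
    return best.x/[100,100,10],1-best.fun
E
python3 - <<'E'
from h import *
c=cam("top");p,d=imaging.snapshot("top")
for o,s in [("left_bracket",1),("right_bracket",-1)]:
    for k in imaging.masks_of("top",o)[:2]:
        m=k["pixels"];v,u=np.nonzero(m);w=onz(c,[u.mean(),v.mean()],.005)[0]
        for ss in(1,-1):
            print(o,k["p"],m.sum(),w.round(3),ss,fit(c,m,ss,[w[0],w[1],0]))
        C=cloud(c,d,m);print("z pct",np.percentile(C[:,2],[2,20,50,90,99]).round(4))
for o in ["left_bin","right_bin"]:
    for k in imaging.masks_of("top",o)[:1]:
        C=cloud(c,d,k["pixels"]);r=C[C[:,2]>.035];f=C[C[:,2]<.015]
        print(o,k["p"],"rim",cv2.minAreaRect((r[:,:2]*1000).astype(np.float32)),"floor",cv2.minAreaRect((f[:,:2]*1000).astype(np.float32)),np.percentile(C[:,2],[2,20,50,90,99]).round(4))
E
```

```text
left_bracket 0.95 549 [0.568 0.088 0.005] 1 (array([ 0.55808092,  0.08448966, -0.35939383]), np.float64(0.9318702915165411))
left_bracket 0.95 549 [0.568 0.088 0.005] -1 (array([ 0.55986489,  0.09270904, -0.02932005]), np.float64(0.6366491179458761))
z pct [0.     0.0044 0.0066 0.0433 0.0473]
right_bracket 0.6 547 [ 0.472 -0.235  0.005] 1 (array([ 0.46786238, -0.23233942, -0.48516334]), np.float64(0.6656209632773574))
right_bracket 0.6 547 [ 0.472 -0.235  0.005] -1 (array([ 0.46881721, -0.22754902, -0.27860092]), np.float64(0.9091101919609714))
z pct [0.0003 0.0041 0.0061 0.0434 0.0477]
left_bin 0.58 rim ((484.46771240234375, 278.9032287597656), (156.61720275878906, 186.17930603027344), 84.5840072631836) floor ((490.80743408203125, 289.73822021484375), (174.81646728515625, 196.67697143554688), 84.69593048095703) [0.0014 0.0039 0.0058 0.0439 0.0476]
right_bin 0.85 rim ((483.1806335449219, -403.87652587890625), (156.3162078857422, 186.0914764404297), 85.58368682861328) floor ((489.974365234375, -415.9103698730469), (174.6426544189453, 201.0421600341797), 84.90995788574219) [0.0005 0.0034 0.0054 0.0437 0.0472]
```

```bash
cat >> h.py <<'E'
def shift(x,y,z,yaw,roll=-np.pi/2,s=None):
    s=s or status.state();M=R.from_euler('xyz',s["eef_rot"]);T=R.from_euler('xyz',[roll,0,yaw])
    d=M.inv().apply(np.array([x,y,z])-s["position"]);rv=(M.inv()*T).as_rotvec(degrees=True)
    print("shift",d.round(4),"turn",rv.round(2),"| t",round(s["t"],2),"pos",s["position"].round(4),"rot",s["eef_rot"].round(3),"F",s["wrist_force"].round(1),"grip",round(s["grip_width"],3))
E
python3 -c "
from h import *
shift(.558,.085,.20,-.36)"
```

```text
shift [ 0.4994  0.0267 -0.3869] turn [-0.   1.5 -0. ] | t 0.75 pos [0.2129 0.6141 0.2268] rot [-1.571  0.    -0.334] F [0.8 0.4 0.3] grip 0.999
```

Emit:
drive_tool([
  [0.04,0.002,-0.031,0,1.5,0,1],
  [0.07,0.004,-0.054,0,1.5,0,1],
  [0.1,0.006,-0.078,0,1.5,0,1],
  [0.13,0.008,-0.1,0,1.5,0,1],
  [0.16,0.009,-0.124,0,1.5,0,1],
  [0.19,0.01,-0.147,0,1.5,0,1],
  [0.22,0.012,-0.17,0,1.5,0,1],
  [0.25,0.013,-0.194,0,1.5,0,1],
  [0.28,0.015,-0.217,0,1.5,0,1],
  [0.31,0.017,-0.24,0,1.5,0,1],
])

```text
t: 1.58
position: [0.4281, 0.2842, 0.2101]
eef_rot: [-1.57, -0.001, -0.36]
wrist_force: [0.1, -0.0, -0.2]
grip_width: 0.997
```

```bash
python3 -c "
from h import *
shift(.558,.085,.20,-.36)"
```

```text
shift [ 0.1918  0.0101 -0.1407] turn [-0.05  0.01  0.04] | t 1.58 pos [0.4281 0.2842 0.2101] rot [-1.57e+00 -1.00e-03 -3.60e-01] F [ 0.1 -0.  -0.2] grip 0.997
```

Emit:
drive_tool([
  [0.03,0.002,-0.022,0,0,0,1],
  [0.06,0.003,-0.044,0,0,0,1],
  [0.09,0.005,-0.066,0,0,0,1],
  [0.12,0.006,-0.088,0,0,0,1],
  [0.15,0.008,-0.11,0,0,0,1],
  [0.175,0.009,-0.128,0,0,0,1],
  [0.192,0.01,-0.141,0,0,0,1],
  [0.192,0.01,-0.141,0,0,0,1],
  [0.192,0.01,-0.141,0,0,0,1],
])

```text
t: 2.33
position: [0.5586, 0.0831, 0.1999]
eef_rot: [-1.57, -0.001, -0.363]
wrist_force: [0.1, 1.0, -0.1]
grip_width: 1.004
```

Run:
```python
from h import *
c=cam("wrist");p,d=imaging.snapshot("wrist");cv2.imwrite("pics/w1.png",p)
print(c[2].round(3),c[0][0,0])
for k in imaging.masks_of("wrist","left_bracket")[:2]:
    m=k["pixels"];print(k["p"],k["bbox"],m.sum(),fit(c,m,1,[.558,.085,-.36],S=2))
shift(.558,.085,.20,-.36)
```

```text
[0.493 0.108 0.357] 342.81722702539656
0.64 [301.2, 130.8, 358.9, 216.4] 3083 (array([ 0.55463694,  0.08232772, -0.36510742]), np.float64(0.9372139151663107))
shift [ 0.0007  0.0001 -0.0007] turn [-0.08  0.08 -0.  ] | t 2.43 pos [0.5576 0.0859 0.2001] rot [-1.569  0.    -0.359] F [-0.8  0.5  0. ] grip 1.003
```

View pics/w1.png

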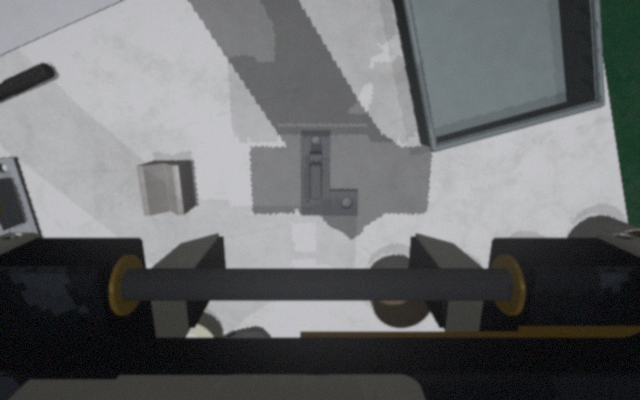

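The bracket sits at (300–358, 130–216) in the wrist view, and the fit agrees with the top camera to about 3 mm. I'll go down and re-measure.

Emit:
drive_tool([
  [-0.001,0.03,-0.002,0,0,0,1],
  [-0.001,0.06,-0.002,0,0,0,1],
  [-0.001,0.09,-0.002,0,0,0,1],
  [-0.001,0.1,-0.002,0,0,0,1],
  [-0.001,0.1,-0.002,0,0,0,1],
  [-0.001,0.1,-0.002,0,0,0,1],
])

```text
t: 2.93
position: [0.5558, 0.0857, 0.1005]
eef_rot: [-1.569, 0.001, -0.357]
wrist_force: [-0.4, -0.1, -0.5]
grip_width: 1.004
```

Run:
```python
from h import *
c=cam("wrist");p,d=imaging.snapshot("wrist")
for k in imaging.masks_of("wrist","left_bracket")[:2]:
    m=k["pixels"];q,f=fit(c,m,1,[.556,.083,-.36],S=2);print(k["p"],k["bbox"],m.sum(),q,f)
    C=cloud(c,d,m);print(np.percentile(C[:,2],[2,30,90,99]).round(4))
    t=C[C[:,2]>.038];print("lugtop",len(t),t.mean(0).round(4),cv2.minAreaRect((t[:,:2]*1000).astype(np.float32)))
    g=render(c,1,*q,S=1);p[cv2.morphologyEx(g,cv2.MORPH_GRADIENT,np.ones((2,2),np.uint8))>0]=(0,255,0)
cv2.imwrite("pics/w2.png",p)
shift(.556,.083,.10,-.36)
```

```text
0.67 [293.0, 142.1, 371.8, 261.9] 5737 [ 0.55487726  0.08264119 -0.36963782] 0.9443078077452166
[-0.0008  0.0038  0.0434  0.0448]
lugtop 875 [0.5538 0.0833 0.0435] ((554.529052734375, 82.79273986816406), (12.076568603515625, 33.18585205078125), 69.73159790039062)
shift [-0.0005  0.002  -0.0028] turn [-0.18  0.13  0.15] | t 3.03 pos [0.5574 0.0854 0.102 ] rot [-1.568 -0.003 -0.358] F [-0.3 -0.3 -0.8] grip 1.002
```

View pics/w2.png

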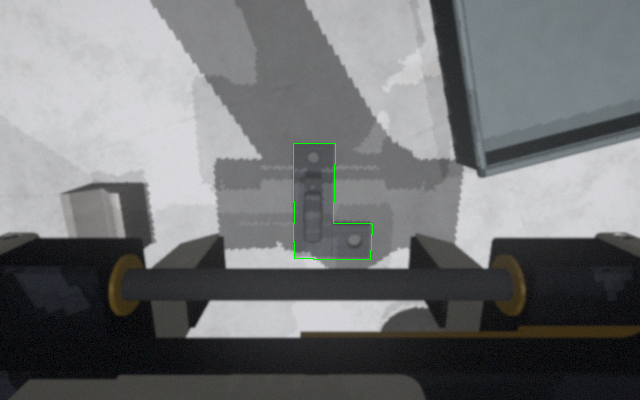

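```bash
python3 -c "
from h import *
shift(.5547,.0828,.012,-.362)"
```

```text
shift [-0.0018  0.09   -0.0037] turn [-0.18  0.24  0.15] | t 3.03 pos [0.5574 0.0854 0.102 ] rot [-1.568 -0.003 -0.358] F [-0.3 -0.3 -0.8] grip 1.002
```

Emit:
drive_tool([
  [-0.002,0.03,-0.003,0,0,0,0.5],
  [-0.002,0.06,-0.003,0,0,0,0.3],
  [-0.002,0.08,-0.003,0,0,0,0.2],
  [-0.002,0.089,-0.003,0,0,0,0],
  [-0.002,0.089,-0.003,0,0,0,-0.3],
  [-0.002,0.089,-0.003,0,0,0,-1],
  [-0.002,0.089,-0.003,0,0,0,-1],
  [-0.002,0.089,-0.003,0,0,0,-1],
  [-0.002,0.089,-0.003,0,0,0,-1],
  [-0.002,0.089,-0.003,0,0,0,-1],
], force=40)

```text
t: 3.87
position: [0.5556, 0.0836, 0.014]
eef_rot: [-1.567, -0.004, -0.358]
wrist_force: [-0.5, -0.3, -0.0]
grip_width: 0.325
```

Emit:
drive_tool([
  [0,0,0,0,0,0,-1],
  [0,0,0,0,0,0,-1],
  [0,0,0,0,0,0,-1],
  [0,0,0,0,0,0,-1],
], force=40)

```text
t: 4.2
position: [0.5558, 0.0835, 0.0144]
eef_rot: [-1.567, -0.004, -0.358]
wrist_force: [-1.5, -1.5, 3.2]
grip_width: 0.13
```

Width 0.13 × 92 mm ≈ 12 mm, so the lug is gripped. Lifting.

Emit:
drive_tool([
  [0,0,0,0,0,0,-1],
  [0,-0.015,0,0,0,0,-1],
  [0,-0.04,0,0,0,0,-1],
  [0,-0.065,0,0,0,0,-1],
  [0,-0.09,0,0,0,0,-1],
  [0,-0.115,0,0,0,0,-1],
  [0,-0.13,0,0,0,0,-1],
  [0,-0.13,0,0,0,0,-1],
])

```text
t: 4.87
position: [0.5574, 0.0837, 0.1476]
eef_rot: [-1.564, -0.01, -0.358]
wrist_force: [0.5, -0.8, -0.3]
grip_width: 0.123
```

Run:
```python
from h import *
c=cam("wrist");p,d=imaging.snapshot("wrist");cv2.imwrite("pics/w3.png",p)
# bins refined: rim outer fit from top cam
c=cam("top");P,D=imaging.snapshot("top")
for o in ["left_bin","right_bin"]:
    k=imaging.masks_of("top",o)[0];C=cloud(c,D,k["pixels"]);r=C[C[:,2]>.038]
    print(o,k["p"],k["bbox"],cv2.minAreaRect((r[:,:2]*1000).astype(np.float32)))
yaw=-.09;A=R.from_euler('z',yaw).as_matrix()
t=A@[0,-.015,0]+[.4845,.279,0];print(t)
shift(t[0],t[1],.13,yaw)
```

```text
Traceback (most recent call last):
IndexError: list index out of range
```

View pics/w3.png

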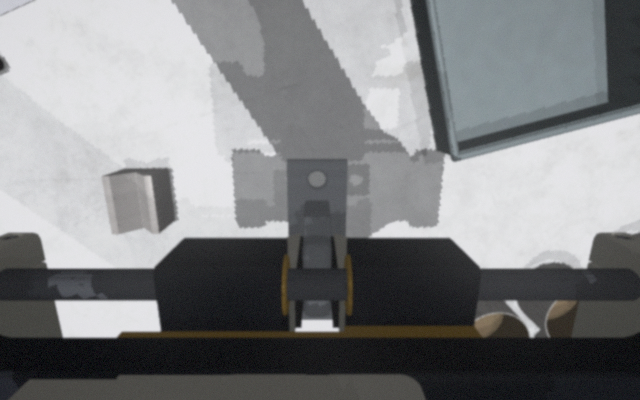

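Bracket held level in the fingers at (317, 160–320). On to the bin.

Run:
```python
from h import *
yaw=-.09;A=R.from_euler('z',yaw).as_matrix()
t=A@[0,-.015,0]+[.4845,.279,0];print(t)
shift(t[0],t[1],.13,yaw)
```

```text
[0.48315182 0.26406071 0.        ]
shift [-0.1299  0.0131  0.1446] turn [ -0.15 -15.36   0.18] | t 5.02 pos [0.5541 0.083  0.1431] rot [-1.568 -0.003 -0.358] F [ 0.4  0.2 -2.7] grip 0.125
```

Emit:
drive_tool([
  [-0.015,0,0.016,0,-2,0,-1],
  [-0.035,0,0.039,0,-4,0,-1],
  [-0.055,0,0.061,0,-6,0,-1],
  [-0.075,0,0.083,0,-8.5,0,-1],
  [-0.095,0,0.106,0,-11,0,-1],
  [-0.115,0,0.128,0,-13.5,0,-1],
  [-0.13,0,0.145,0,-15.4,0,-1],
  [-0.13,0,0.145,0,-15.4,0,-1],
  [-0.13,0,0.145,0,-15.4,0,-1],
])

```text
t: 5.77
position: [0.481, 0.2656, 0.1411]
eef_rot: [-1.57, -0.0, -0.086]
wrist_force: [0.4, -0.2, -1.8]
grip_width: 0.13
```

Run:
```python
from h import *
c=cam("wrist");p,d=imaging.snapshot("wrist");cv2.imwrite("pics/w4.png",p)
C=cloud(c,d,np.ones((400,640),bool)); 
k=(abs(C[:,2]-.045)<.006)&(C[:,0]<.5);r=C[k];print(r.min(0),r.max(0),len(r))
f=C[(abs(C[:,2]-.004)<.004)&(abs(C[:,0]-.43)<.005)];
for x in (.41,.43,.45):
    q=r[abs(r[:,0]-x)<.004];print(x,np.sort(q[:,1])[[0,len(q)//4,len(q)//2,3*len(q)//4,-1]].round(3))
shift(.483,.264,.13,-.09)
```

```text
[0.38314297 0.1989858  0.03902664] [0.49994949 0.36351964 0.04582406] 5158
0.41 [0.207 0.211 0.356 0.359 0.363]
0.43 [0.205 0.209 0.354 0.357 0.361]
0.45 [0.203 0.207 0.352 0.355 0.359]
shift [0.0011 0.0113 0.0002] turn [-0.01  0.09  0.04] | t 5.82 pos [0.4819 0.2638 0.1413] rot [-1.571e+00 -1.000e-03 -8.800e-02] F [-0.1  0.2 -1.7] grip 0.132
```

View pics/w4.png

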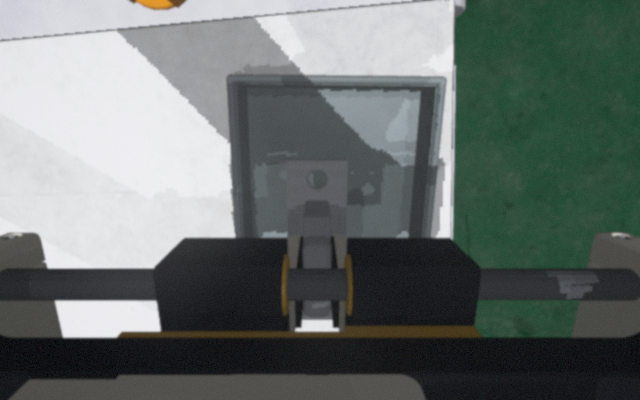

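Bin rim matches (centre ≈0.484, 0.278, yaw ≈ −0.1). Lowering.

Emit:
drive_tool([
  [0.001,0.03,0,0,0,0,-1],
  [0.001,0.06,0,0,0,0,-1],
  [0.001,0.085,0,0,0,0,-1],
  [0.001,0.1,0,0,0,0,-1],
  [0.001,0.11,0,0,0,0,-1],
  [0.001,0.115,0,0,0,0,-1],
  [0.001,0.118,0,0,0,0,-1],
  [0.001,0.118,0,0,0,0,-1],
  [0.001,0.118,0,0,0,0,-1],
])

```text
t: 6.57
position: [0.4838, 0.2639, 0.0241]
eef_rot: [-1.57, -0.002, -0.089]
wrist_force: [-0.2, 0.5, -1.1]
grip_width: 0.128
```

```bash
python3 -c "
from h import *
shift(.483,.264,.0185,-.09)"
```

```text
shift [-0.0008  0.0056  0.    ] turn [-0.05  0.07  0.11] | t 6.57 pos [0.4838 0.2639 0.0241] rot [-1.57  -0.002 -0.089] F [-0.2  0.5 -1.1] grip 0.128
```

Emit:
drive_tool([
  [0,0.003,0,0,0,0,-1],
  [0,0.004,0,0,0,0,-1],
  [0,0.005,0,0,0,0,-1],
  [0,0.005,0,0,0,0,-1],
  [0,0.005,0,0,0,0,-1],
])

```text
t: 6.98
position: [0.4838, 0.2639, 0.0192]
eef_rot: [-1.57, -0.002, -0.089]
wrist_force: [0.5, -0.1, -1.0]
grip_width: 0.133
```

Emit:
drive_tool([
  [0,0.001,0,0,0,0,-1],
  [0,0.0015,0,0,0,0,-1],
  [0,0.002,0,0,0,0,-1],
  [0,0.002,0,0,0,0,-1],
])

```text
t: 7.32
position: [0.484, 0.2641, 0.0183]
eef_rot: [-1.57, -0.003, -0.089]
wrist_force: [-2.9, -2.2, 8.8]
grip_width: 0.129
```

Contact (8.8 N upward). Release gently and retreat.

Emit:
drive_tool([
  [0,0,0,0,0,0,-0.6],
  [0,0,0,0,0,0,-0.5],
  [0,0,0,0,0,0,-0.4],
  [0,0,0,0,0,0,-0.3],
  [0,0,0,0,0,0,-0.3],
  [0,0,0,0,0,0,-0.3],
])

```text
t: 7.82
position: [0.484, 0.2641, 0.0182]
eef_rot: [-1.57, -0.003, -0.089]
wrist_force: [0.5, 0.0, -0.2]
grip_width: 0.349
```

Emit:
drive_tool([
  [0,-0.02,0,0,0,0,-0.3],
  [0,-0.05,0,0,0,0,-0.3],
  [0,-0.08,0,0,0,0,-0.3],
  [0,-0.11,0,0,0,0,-0.3],
  [0,-0.14,0,0,0,0,-0.3],
  [0,-0.16,0,0,0,0,-0.3],
  [0,-0.17,0,0,0,0,-0.3],
  [0,-0.17,0,0,0,0,-0.3],
])

```text
t: 8.48
position: [0.485, 0.2648, 0.1905]
eef_rot: [-1.568, -0.006, -0.089]
wrist_force: [0.3, -0.1, 0.1]
grip_width: 0.349
```

Run:
```python
from h import *
c=cam("wrist");p,d=imaging.snapshot("wrist");cv2.imwrite("pics/w5.png",p)
for k in imaging.masks_of("wrist","left_bracket")[:1]:
    print(k["p"],k["bbox"],fit(c,k["pixels"],1,[.483,.264,-.09],S=2,z=.004))
    C=cloud(c,d,k["pixels"]);print(np.percentile(C[:,2],[2,30,50,90,99]).round(4))
shift(.450,-.226,.19,-.28)
```

```text
0.81 [300.4, 132.4, 359.9, 223.7] (array([ 0.48301112,  0.26305187, -0.09634774]), np.float64(0.9428188676584643))
[0.0032 0.0077 0.0082 0.0471 0.0489]
shift [ 0.0104 -0.0027 -0.4906] turn [-1.000e-02  1.096e+01  1.000e-01] | t 8.58 pos [0.4831 0.2636 0.1873] rot [-1.571 -0.002 -0.089] F [-0.2  0.6 -0.6] grip 0.347
```

View pics/w5.png

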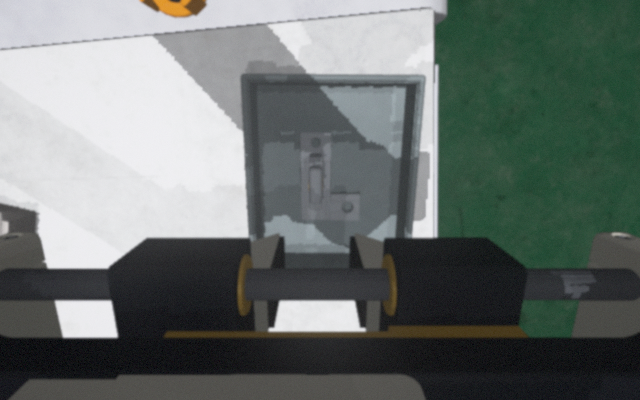

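Left bracket is flat in its bin (foot top ≈8–9 mm, lug top 49 mm), at (300–360, 132–224). Swing to the right bracket.

Emit:
drive_tool([
  [0,-0.003,-0.03,0,0,0,-0.3],
  [0,-0.003,-0.065,0,1,0,-0.3],
  [0,-0.003,-0.1,0,2,0,0],
  [0,-0.003,-0.135,0,3,0,0.5],
  [0,-0.003,-0.17,0,4,0,1],
  [0,-0.003,-0.205,0,5,0,1],
  [0,-0.003,-0.24,0,6,0,1],
  [0,-0.003,-0.275,0,7,0,1],
  [0,-0.003,-0.31,0,8,0,1],
  [0,-0.003,-0.34,0,9,0,1],
])

```text
t: 9.42
position: [0.4508, -0.0775, 0.1882]
eef_rot: [-1.572, 0.002, -0.248]
wrist_force: [-0.0, -0.4, 0.0]
grip_width: 0.881
```

```bash
python3 -c "
from h import *
shift(.467,-.227,.13,-.28)"
```

```text
shift [ 0.0525  0.0582 -0.1409] turn [ 0.04  1.83 -0.12] | t 9.42 pos [ 0.4508 -0.0775  0.1882] rot [-1.572  0.002 -0.248] F [-0.  -0.4  0. ] grip 0.881
```

Emit:
drive_tool([
  [0.012,0,-0.033,0,0.5,0,1],
  [0.024,0,-0.065,0,1,0,1],
  [0.036,0,-0.097,0,1.5,0,1],
  [0.048,0.01,-0.125,0,1.8,0,1],
  [0.0525,0.03,-0.141,0,1.8,0,1],
  [0.0525,0.058,-0.141,0,1.8,0,1],
  [0.0525,0.058,-0.141,0,1.8,0,1],
  [0.0525,0.058,-0.141,0,1.8,0,1],
  [0.0525,0.058,-0.141,0,1.8,0,1],
])

```text
t: 10.17
position: [0.4667, -0.226, 0.1298]
eef_rot: [-1.571, 0.004, -0.278]
wrist_force: [-0.1, -0.5, 0.6]
grip_width: 0.998
```

Run:
```python
from h import *
c=cam("wrist");p,d=imaging.snapshot("wrist")
for k in imaging.masks_of("wrist","right_bracket")[:2]:
    m=k["pixels"];q,f=fit(c,m,-1,[.468,-.227,-.28],S=2);print(k["p"],k["bbox"],m.sum(),q,f)
    C=cloud(c,d,m);print(np.percentile(C[:,2],[2,30,90,99]).round(4))
    t=C[C[:,2]>.038];print("lugtop",len(t),t.mean(0).round(4),cv2.minAreaRect((t[:,:2]*1000).astype(np.float32)))
    g=render(c,-1,*q,S=1);p[cv2.morphologyEx(g,cv2.MORPH_GRADIENT,np.ones((2,2),np.uint8))>0]=(0,255,0)
    shift(q[0],q[1],.013,q[2])
cv2.imwrite("pics/w6.png",p)
```

```text
0.66 [262.1, 137.3, 331.6, 246.7] 4561 [ 0.4662407  -0.22897125 -0.26703217] 0.9398348813209494
[0.0017 0.0038 0.0434 0.0448]
lugtop 721 [ 0.4656 -0.2287  0.0434] ((466.4062805175781, -229.11373901367188), (12.079811096191406, 33.39551544189453), 74.2585220336914)
shift [-0.0008  0.1182 -0.0028] turn [ 0.04 -0.63 -0.03] | t 10.27 pos [ 0.4679 -0.2265  0.1312] rot [-1.571e+00  1.000e-03 -2.780e-01] F [ 0.3  0.2 -0.9] grip 0.997
```

View pics/w6.png

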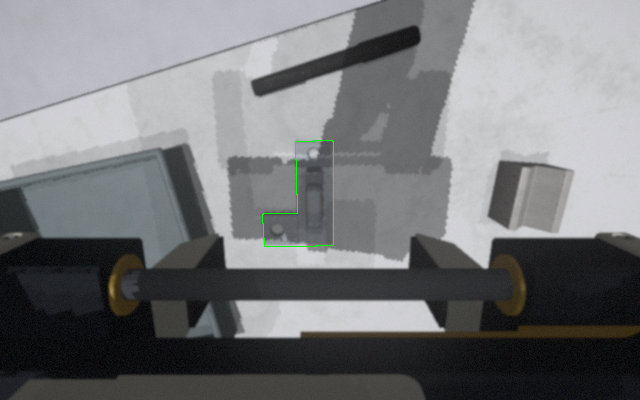

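The outline fits at (262–332, 137–247): toe on the right-hand side, lug clear. Descend and grip.

Emit:
drive_tool([
  [-0.001,0.03,-0.003,0,-0.6,0,0.5],
  [-0.001,0.06,-0.003,0,-0.6,0,0.3],
  [-0.001,0.09,-0.003,0,-0.6,0,0.1],
  [-0.001,0.11,-0.003,0,-0.6,0,0],
  [-0.001,0.117,-0.003,0,-0.6,0,0],
  [-0.001,0.117,-0.003,0,-0.6,0,-0.3],
  [-0.001,0.117,-0.003,0,-0.6,0,-1],
  [-0.001,0.117,-0.003,0,-0.6,0,-1],
  [-0.001,0.117,-0.003,0,-0.6,0,-1],
  [-0.001,0.117,-0.003,0,-0.6,0,-1],
], force=40)

```text
t: 11.1
position: [0.4671, -0.2296, 0.0156]
eef_rot: [-1.572, -0.002, -0.267]
wrist_force: [-0.7, 0.4, 0.1]
grip_width: 0.327
```

Emit:
drive_tool([
  [0,0,0,0,0,0,-1],
  [0,0,0,0,0,0,-1],
  [0,0,0,0,0,0,-1],
  [0,0,0,0,0,0,-1],
  [0,0,0,0,0,0,-1],
], force=40)

```text
t: 11.52
position: [0.4676, -0.2297, 0.0162]
eef_rot: [-1.572, -0.003, -0.267]
wrist_force: [-0.8, 0.6, 5.9]
grip_width: 0.125
```

Emit:
drive_tool([
  [0,0,0,0,0,0,-1],
  [0,-0.015,0,0,0,0,-1],
  [0,-0.04,0,0,0,0,-1],
  [0,-0.065,0,0,0,0,-1],
  [0,-0.09,0,0,0,0,-1],
  [0,-0.115,0,0,0,0,-1],
  [0,-0.13,0,0,0,0,-1],
  [0,-0.13,0,0,0,0,-1],
  [0,-0.13,0,0,0,0,-1],
])

```text
t: 12.27
position: [0.4675, -0.2296, 0.1464]
eef_rot: [-1.572, -0.004, -0.267]
wrist_force: [-0.7, 0.7, -2.5]
grip_width: 0.129
```

Run:
```python
from h import *
yaw=-.085;A=R.from_euler('z',yaw).as_matrix()
t=A@[0,.015,0]+[.483,-.404,0];print(t)
shift(t[0],t[1],.145,yaw)
```

```text
[ 0.48427347 -0.38905415  0.        ]
shift [ 0.0583  0.0018 -0.1493] turn [  0.1  -10.45   0.23] | t 12.27 pos [ 0.4675 -0.2296  0.1464] rot [-1.572 -0.004 -0.267] F [-0.7  0.7 -2.5] grip 0.129
```

Emit:
drive_tool([
  [0.008,0,-0.018,0,-1,0,-1],
  [0.017,0,-0.042,0,-3,0,-1],
  [0.027,0,-0.068,0,-5,0,-1],
  [0.037,0,-0.094,0,-7,0,-1],
  [0.046,0,-0.118,0,-8.5,0,-1],
  [0.054,0,-0.138,0,-10,0,-1],
  [0.058,0,-0.149,0,-10.4,0,-1],
  [0.058,0,-0.149,0,-10.4,0,-1],
  [0.058,0,-0.149,0,-10.4,0,-1],
])

```text
t: 13.02
position: [0.4831, -0.3876, 0.1451]
eef_rot: [-1.571, -0.001, -0.087]
wrist_force: [-0.6, 0.3, -1.9]
grip_width: 0.127
```

Run:
```python
from h import *
c=cam("wrist");p,d=imaging.snapshot("wrist");cv2.imwrite("pics/w7.png",p)
C=cloud(c,d,np.ones((400,640),bool)); 
r=C[(abs(C[:,2]-.045)<.006)&(C[:,0]<.5)];print(r.min(0),r.max(0),len(r))
for x in (.41,.43,.45):
    q=r[abs(r[:,0]-x)<.004];print(x,np.sort(q[:,1])[[0,len(q)//4,len(q)//2,3*len(q)//4,-1]].round(3))
shift(.4843,-.389,.021,-.085)
```

```text
[ 0.38287    -0.48509251  0.03900378] [ 0.49998644 -0.32090332  0.0462712 ] 5047
0.41 [-0.478 -0.474 -0.329 -0.326 -0.322]
0.43 [-0.48  -0.475 -0.473 -0.328 -0.323]
0.45 [-0.482 -0.477 -0.474 -0.329 -0.325]
shift [ 0.0006  0.1244 -0.0025] turn [-0.03 -0.03  0.1 ] | t 13.07 pos [ 0.4837 -0.3865  0.1454] rot [-1.57  -0.002 -0.086] F [ 0.2  0.9 -1.8] grip 0.128
```

View pics/w7.png

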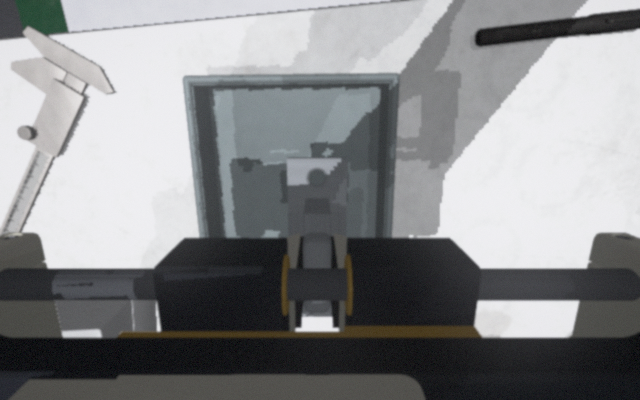

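The held bracket is over the bin (rim 185–400), as planned. Lowering.

Emit:
drive_tool([
  [0.001,0.03,-0.003,0,0,0,-1],
  [0.001,0.06,-0.003,0,0,0,-1],
  [0.001,0.085,-0.003,0,0,0,-1],
  [0.001,0.1,-0.003,0,0,0,-1],
  [0.001,0.112,-0.003,0,0,0,-1],
  [0.001,0.118,-0.003,0,0,0,-1],
  [0.001,0.121,-0.003,0,0,0,-1],
  [0.001,0.121,-0.003,0,0,0,-1],
  [0.001,0.121,-0.003,0,0,0,-1],
])

```text
t: 13.82
position: [0.4854, -0.3897, 0.0254]
eef_rot: [-1.571, -0.003, -0.085]
wrist_force: [-1.0, -0.3, -1.2]
grip_width: 0.126
```

Emit:
drive_tool([
  [0,0.001,0,0,0,0,-1],
  [0,0.002,0,0,0,0,-1],
  [0,0.003,0,0,0,0,-1],
  [0,0.003,0,0,0,0,-1],
  [0,0.003,0,0,0,0,-1],
])

```text
t: 14.23
position: [0.4854, -0.3898, 0.0226]
eef_rot: [-1.571, -0.003, -0.085]
wrist_force: [0.3, 0.9, -2.1]
grip_width: 0.131
```

Emit:
drive_tool([
  [0,0.001,0,0,0,0,-1],
  [0,0.0015,0,0,0,0,-1],
  [0,0.002,0,0,0,0,-1],
  [0,0.002,0,0,0,0,-1],
])

```text
t: 14.57
position: [0.4853, -0.3897, 0.0204]
eef_rot: [-1.571, -0.003, -0.085]
wrist_force: [0.2, -0.3, -0.7]
grip_width: 0.128
```

Emit:
drive_tool([
  [0,0.0005,0,0,0,0,-1],
  [0,0.001,0,0,0,0,-1],
  [0,0.001,0,0,0,0,-1],
  [0,0.001,0,0,0,0,-1],
])

```text
t: 14.9
position: [0.4853, -0.3898, 0.0203]
eef_rot: [-1.571, -0.003, -0.086]
wrist_force: [-1.8, 1.0, 4.8]
grip_width: 0.128
```

Contact. Release, retreat.

Emit:
drive_tool([
  [0,0,0,0,0,0,-0.6],
  [0,0,0,0,0,0,-0.5],
  [0,0,0,0,0,0,-0.4],
  [0,0,0,0,0,0,-0.3],
  [0,0,0,0,0,0,-0.3],
  [0,0,0,0,0,0,-0.3],
])

```text
t: 15.4
position: [0.4853, -0.3898, 0.0202]
eef_rot: [-1.571, -0.003, -0.086]
wrist_force: [-0.3, 0.7, 0.1]
grip_width: 0.348
```

Emit:
drive_tool([
  [0,-0.02,0,0,0,0,-0.3],
  [0,-0.05,0,0,0,0,-0.3],
  [0,-0.08,0,0,0,0,-0.3],
  [0,-0.11,0,0,0,0,-0.3],
  [0,-0.14,0,0,0,0,-0.3],
  [0,-0.16,0,0,0,0,-0.3],
  [0,-0.17,0,0,0,0,-0.3],
  [0,-0.17,0,0,0,0,-0.3],
  [0,-0.17,0,0,0,0,-0.3],
])

```text
t: 16.15
position: [0.4846, -0.3895, 0.1896]
eef_rot: [-1.571, -0.003, -0.085]
wrist_force: [-0.9, 0.2, -0.6]
grip_width: 0.351
```

Run:
```python
from h import *
c=cam("wrist");p,d=imaging.snapshot("wrist")
for k in imaging.masks_of("wrist","right_bracket")[:1]:
    print(k["p"],k["bbox"],fit(c,k["pixels"],-1,[.484,-.389,-.085],S=2,z=.004))
    C=cloud(c,d,k["pixels"]);print(np.percentile(C[:,2],[2,30,50,90,99]).round(4))
c=cam("top");q,d=imaging.snapshot("top")
for k in imaging.masks_of("top","left_bracket")[:1]:
    print(k["p"],k["bbox"],fit(c,k["pixels"],1,[.484,.264,-.09],z=.004))
cv2.imwrite("pics/end.png",cv2.resize(cv2.vconcat([p,q]),None,fx=.75,fy=.75))
s=status.state();print(s["t"],s["position"],s["wrist_force"],s["joint_vel"])
```

```text
0.75 [274.7, 131.4, 331.5, 222.6] (array([ 0.48428752, -0.39047436, -0.08155622]), np.float64(0.9334377447141738))
[0.0063 0.0078 0.0083 0.0472 0.0488]
0.92 [160.8, 182.6, 186.0, 219.4] (array([ 0.48679091,  0.2649469 , -0.09946448]), np.float64(0.9205037386855569))
16.35 [ 0.48378949 -0.38888977  0.18798575] [-0.90790199 -0.32938965 -0.33353047] [ 0.00052032 -0.00108238  0.00079617 -0.0065211   0.00015344  0.00178146
  0.00169372]
```

View pics/end.png

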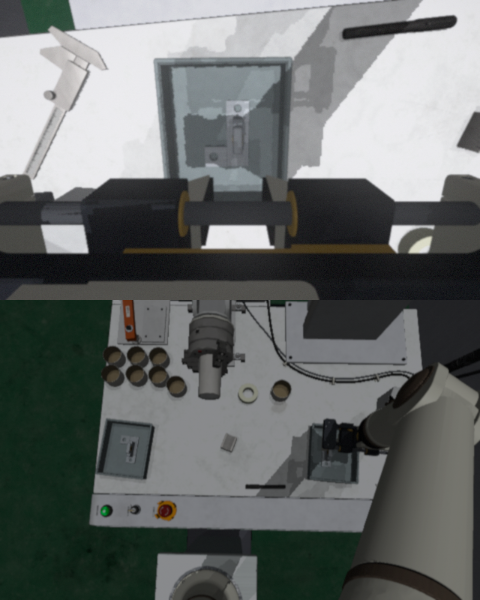

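Both brackets lie flat in their bins: right one at (235,140) in the wrist view, left one at (128,448) in the top view. The robot is clear.

```bash
python3 -c "
from workcell import arm
print(arm.finish_job())"
```

```text
the job is handed in; nothing more can be done
None
```

Both brackets are sorted and the job is handed in, about 16.4 s in. I gripped each one by its lug and placed the left-hand bracket first, then the right-hand one, each about centred in its bin.

In the last wrist pictures the foot tops measured about 8 mm and the lug tops about 49 mm above the worktop. That matches both lying flat on the 4 mm bin floor with the lug up. The highest force I read was 8.8 N at the wrist, and the gripper finished about 0.17 m above the right-hand placing height, touching nothing.

One small disagreement: the top and wrist cameras differed by up to 4 mm on positions. One network query for a bin found nothing while I was carrying the left bracket; I used the earlier measurement and confirmed it from the wrist camera before lowering.

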